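# Turn the desk row round for the person in the chair

## Robot

A 6-joint arm with a two-finger parallel gripper is mounted at the origin on a cart in front of the work surface, level with it; the furniture and walls round the work are solid. World frame = base frame: x ahead of the robot, y to its left, z up, the work surface at z = 0. Lengths are in m, angles in degrees, forces in N, time in s.
With the tool pointing down it reaches from about 0.4 to 0.825 m from the base axis. Payload 7 kg.
Tool frame: the origin (TCP) lies on the centre line of the jaws, within the pads' length; the fingertips stand 8 mm ahead of it and the grasp point (between the pads) lies 11 mm behind it; z points along the fingers, y is the line along which they close (so a half turn about z gives the same grasp; the last joint's range is limited). The gripper opens to 88 mm and grips with 3 to 60 N. Pads are 19 mm wide; open, the fingers measure 130 mm over their backs; the gripper's body (78 mm by 193 mm) begins 47 mm behind the grasp point.
Start: joints at [-48.81, 20.546, 0.682, 0, -70.136, -16.507], TCP at [0.282, -0.613, 0.235] pointing down, gripper open.
Joint ranges: [-176.03, 176.03], [-82.01, 121.73], [-58.28, 71.71], [-173.87, 95.51], [-174.79, -0.11], [-173.66, 173.66]. Speed limits (degrees/s): [136.94, 136.94, 172.46, 180, 180, 180].

## Interface

Orientations are given as [roll, pitch, yaw] about the fixed x, y, z axes, in that order (R = Rz(yaw) Ry(pitch) Rx(roll)).
In Python, from plant import r gives the robot as it stands.
- The arm moves only by the tool carry_out, never from a script. Its argument "targets" is a list of rows, each a list of 6 numbers: the shift along the tool's x, y, z scaled (see below), then the turn, a rotation vector about the tool's x, y, z scaled (see below). A call has 1 to 5 rows; each row shifts and turns the commanded pose from where the row before left it, along the tool's axes as they then stand; what a row does not reach is not made up. The controller multiplies each number of a shift by 0.5 m and each number of a turn by 60 degrees. A row lasts 1/8 s, in which the tool goes at most 62.5 mm and 10.7 degrees, less where a joint would pass 70% of its speed; a pose out of reach is approached as far as the arm can. A call with a number of a shift or a turn outside -1 to 1 is refused whole. A call with a gripper value outside its range is refused whole. "hand" is the opening, from 0 (shut) to 1 (fully open), set as the call begins (left out, the last holds). The fingers move at their own pace and stop on an object; "squeeze" is the grip in N (left out, the last holds). Time passes only in rows, so rows that do not move let the fingers close. It gives the time, the measured TCP pose, the force, the opening and the grip force at its end, in the units of the state.
- r.get_state(): the state, without advancing time (a new reading comes with each control period).
- r.capture(name): name is "scene" or "side" or "wrist"; returns the picture (480x640x3 uint8, red, green, blue); there is no depth.
- r.camera_info(name): a dict with "K" (3x3 intrinsics, pixels), "eye" and "attitude" of the camera in the world. Camera axes: x right, y down, z forward; pixel columns grow to the right and rows downward; lengths in m; the calibration is good to about 2 mm. A picture is of the moment at which its call begins: read the wrist's pose just before it. camera_info takes no time and is no camera call; for the wrist camera it gives the pose at the moment of the call.
- r.close_job(): hands the job in; it is judged then, once.
The state is a dict: "time_s": time; "joints": joint angles; "qd": joint speeds; "joint_torque": joint torques, N m; "tcp_pos": TCP position; "eef_rot": TCP orientation; "contact_force": force on the tool from outside, world axes, zero at the start; "moment": the same for the moment, N m; "gripper_width": finger opening in m; "gripper_force": force on a finger pad.
Only numpy, scipy, OpenCV 4.12 (cv2) and the standard library are available. Lean on these libraries where they do the work, as an engineer would, in place of code of your own. Each camera call takes 0.05 s, during which the arm holds its last target. There are 200 camera calls.

## Task

The four things in a row on the dark stand's coasters must move to the pale rack so that someone in the chair across the desk sees them, left to right, in the order in which you see them now: from your side the row is reversed, so what is at your left end of the stand goes to the right end of the rack, and so on. Set each one upright in the middle of its own bay, lowering it down and not dropping or tipping it, and let go of everything.

Things in the scene. Friction and masses are not known exactly. Their poses are not given: they have to be found in the camera images.
- desk_bell: Brass hand bell, mouth down, 62 mm across and 93 mm tall. Grasp its round upright handle, up to 20 mm across, from 45 to 93 mm up; about 75 mm up is good (the bell's shoulder is 45 mm up). Loose, upright; origin: centre of its underside, z up; any grasp yaw will do.
- wooden_stamp: Turned brown wooden hand stamp, foot 38 mm across, 74 mm tall, with a bulbous handle up to 30 mm across from 26 to 74 mm up, best grasped about 55 mm up. Loose, upright; origin: centre of its underside, z up; any grasp yaw will do.
- ink_bottle: Squat closed dark-blue eight-sided ink bottle, 52 mm across up to a shoulder that ends 42 mm up, then a black round cap 34 mm across up to 58 mm. Grasp the body across, with the middle of the finger pads about 30 mm up; the cap is too short for long fingers, which meet the shoulder. Loose, upright; origin: centre of its underside, z up; any grasp yaw will do.
- hourglass: Hourglass, 56 mm across and 100 mm tall: two brown wooden end discs 8 mm thick, joined by three thin posts. Grasp it across the top disc, with the middle of the finger pads about 96 mm up. Loose, upright; origin: centre of its underside, z up; any grasp yaw will do.
- old_stand: Dark wooden board on which the row stands at the start; 100 mm deep (x), 352 mm long (y), top 12 mm above the desk, a lip to 18 mm on its -x (robot's) side. Fixed; the nearer or the farther of the two; turned up to 0.2 rad. Origin: centre of its underside on the desk; +y to the robot's left. Coasters at x = 0, y = +127.5, +42.5, -42.5, -127.5 mm.
- new_rack: Pale wooden tray, empty at the start; 94 mm deep (x), 352 mm long (y); four bays centred at x = 0, y = +127.5, +42.5, -42.5, -127.5 mm, each 84 x 81 mm inside. Bay floor 10 mm above the desk, dividers to 15.5, rims to 18 mm. Brass card frames on its +x (chair's) side. Fixed, turned up to 0.2 rad. Origin: centre of its underside on the desk; +y to the robot's left.
- coaster_desk_bell: Square cork coaster, 76 x 76 x 6 mm, fixed on the old stand: the one on which the desk bell stands at the start (the four look alike). It stays and so marks that thing's old place in the row. Origin: centre of its underside, 12 mm above the desk; top 18 mm above the desk.
- coaster_wooden_stamp: Square cork coaster, 76 x 76 x 6 mm, fixed on the old stand: the one on which the wooden stamp stands at the start (the four look alike). It stays and so marks that thing's old place in the row. Origin: centre of its underside, 12 mm above the desk; top 18 mm above the desk.
- coaster_ink_bottle: Square cork coaster, 76 x 76 x 6 mm, fixed on the old stand: the one on which the ink bottle stands at the start (the four look alike). It stays and so marks that thing's old place in the row. Origin: centre of its underside, 12 mm above the desk; top 18 mm above the desk.
- coaster_hourglass: Square cork coaster, 76 x 76 x 6 mm, fixed on the old stand: the one on which the hourglass stands at the start (the four look alike). It stays and so marks that thing's old place in the row. Origin: centre of its underside, 12 mm above the desk; top 18 mm above the desk.
Not all that is in view belongs to the job. Leave any blue look-alike of the hourglass alone. Leave any green look-alike of the desk_bell alone.

How it is judged (in metres and radians):
At the end, for the whole second after the job is handed in: Each thing stands in the new rack in the bay mirroring its old place (stand y -> rack -y), origin within 15 mm of the bay's centre in the rack's x and in its y, 6 to 14 mm above the desk, upright within 0.1 rad, under 0.02 m/s, released (((y of coaster_desk_bell in the frame of old_stand between 0.0975 and 0.1575 m and y of desk_bell in the frame of new_rack between -0.1425 and -0.1125 m) or (y of coaster_desk_bell in the frame of old_stand between 0.0125 and 0.0725 m and y of desk_bell in the frame of new_rack between -0.0575 and -0.0275 m) or (y of coaster_desk_bell in the frame of old_stand between -0.0725 and -0.0125 m and y of desk_bell in the frame of new_rack between 0.0275 and 0.0575 m) or (y of coaster_desk_bell in the frame of old_stand between -0.1575 and -0.0975 m and y of desk_bell in the frame of new_rack between 0.1125 and 0.1425 m)) and x of desk_bell in the frame of new_rack between -0.015 and 0.015 m and z of desk_bell in the frame of new_rack between 0.006 and 0.014 m and angle between each of desk_bell, wooden_stamp, ink_bottle, hourglass's own z axis and vertical below 0.1 rad and linear speed of each of desk_bell, wooden_stamp, ink_bottle, hourglass below 0.02 m/s and ((y of coaster_wooden_stamp in the frame of old_stand between 0.0975 and 0.1575 m and y of wooden_stamp in the frame of new_rack between -0.1425 and -0.1125 m) or (y of coaster_wooden_stamp in the frame of old_stand between 0.0125 and 0.0725 m and y of wooden_stamp in the frame of new_rack between -0.0575 and -0.0275 m) or (y of coaster_wooden_stamp in the frame of old_stand between -0.0725 and -0.0125 m and y of wooden_stamp in the frame of new_rack between 0.0275 and 0.0575 m) or (y of coaster_wooden_stamp in the frame of old_stand between -0.1575 and -0.0975 m and y of wooden_stamp in the frame of new_rack between 0.1125 and 0.1425 m)) and x of wooden_stamp in the frame of new_rack between -0.015 and 0.015 m and z of wooden_stamp in the frame of new_rack between 0.006 and 0.014 m and ((y of coaster_ink_bottle in the frame of old_stand between 0.0975 and 0.1575 m and y of ink_bottle in the frame of new_rack between -0.1425 and -0.1125 m) or (y of coaster_ink_bottle in the frame of old_stand between 0.0125 and 0.0725 m and y of ink_bottle in the frame of new_rack between -0.0575 and -0.0275 m) or (y of coaster_ink_bottle in the frame of old_stand between -0.0725 and -0.0125 m and y of ink_bottle in the frame of new_rack between 0.0275 and 0.0575 m) or (y of coaster_ink_bottle in the frame of old_stand between -0.1575 and -0.0975 m and y of ink_bottle in the frame of new_rack between 0.1125 and 0.1425 m)) and x of ink_bottle in the frame of new_rack between -0.015 and 0.015 m and z of ink_bottle in the frame of new_rack between 0.006 and 0.014 m and ((y of coaster_hourglass in the frame of old_stand between 0.0975 and 0.1575 m and y of hourglass in the frame of new_rack between -0.1425 and -0.1125 m) or (y of coaster_hourglass in the frame of old_stand between 0.0125 and 0.0725 m and y of hourglass in the frame of new_rack between -0.0575 and -0.0275 m) or (y of coaster_hourglass in the frame of old_stand between -0.0725 and -0.0125 m and y of hourglass in the frame of new_rack between 0.0275 and 0.0575 m) or (y of coaster_hourglass in the frame of old_stand between -0.1575 and -0.0975 m and y of hourglass in the frame of new_rack between 0.1125 and 0.1425 m)) and x of hourglass in the frame of new_rack between -0.015 and 0.015 m and z of hourglass in the frame of new_rack between 0.006 and 0.014 m); the robot touches nothing.
It fails at once if one of the four things is tipped more than 40 degrees (angle between any of desk_bell, wooden_stamp, ink_bottle, hourglass's own z axis and vertical above 0.7 rad).
It fails at once if one of the four is dropped or knocked: faster than 0.6 m/s (a fall of about 20 mm) with no finger touching it ((linear speed of desk_bell above 0.6 m/s and contact force between desk_bell and the fingers below 0.02 N) or (linear speed of wooden_stamp above 0.6 m/s and contact force between wooden_stamp and the fingers below 0.02 N) or (linear speed of ink_bottle above 0.6 m/s and contact force between ink_bottle and the fingers below 0.02 N) or (linear speed of hourglass above 0.6 m/s and contact force between hourglass and the fingers below 0.02 N)).
It also fails if it takes over 96 s, if anything falls off the work surface, if the arm or the gripper's body presses on something with over 40 N, if the wrist force passes 120 N, or if a joint passes its speed limit or range.

## Working session

There is one attempt and no reset: what is moved stays moved. The work goes in short steps, Python scripts to look and compute and a tool call to move; the robot and the scene stay as the last step left them, time stands still between calls to the robot, and variables do not carry over. Pictures are saved under pics/ and viewed, at most 14 in all, crops included, and the job is handed in when it is done.

Besides the shell and the picture viewer there is one more tool, called after "Emit:" as name(argument=value, ...) on one line, values as JSON. carry_out: Moves the arm, as the interface text tells. Its arguments: {"type":"object","properties":{"targets":{"type":"array","items":{"type":"array","items":{"type":"number","minimum":-1,"maximum":1}}},"hand":{"type":"number"},"squeeze":{"type":"number"}},"required":["targets"]}

```bash
ls; mkdir -p pics; python3 - <<'E'
from plant import r
import cv2
for n in ("scene","side"):
    i=r.camera_info(n);print(n,i)
    cv2.imwrite(f"pics/{n}0.png",r.capture(n)[:,:,::-1])
i=r.camera_info("wrist");print(i)
print(r.get_state())
E
```

```text
pics
scene {'K': array([[557.65309945,   0.        , 323.11891301],
       [  0.        , 557.65309945, 245.40070736],
       [  0.        ,   0.        ,   1.        ]]), 'eye': array([0.26366482, 0.50946509, 0.79790489]), 'attitude': array([-1.41047605e+02, -4.12408965e-03, -1.47267111e+02])}
side {'K': array([[535.5951467 ,   0.        , 315.03769688],
       [  0.        , 535.5951467 , 245.31634646],
       [  0.        ,   0.        ,   1.        ]]), 'eye': array([0.47377835, 0.76327416, 0.73171887]), 'attitude': array([-131.43673026,   -1.11845493, -169.1855265 ])}
{'K': array([[404.24815537,   0.        , 316.52631072],
       [  0.        , 404.24815537, 239.38533407],
       [  0.        ,   0.        ,   1.        ]]), 'eye': array([ 0.20750572, -0.64901585,  0.38362199]), 'attitude': array([ 1.62391965e+02, -1.35374416e-01,  1.14717619e+02])}
{'time_s': 0.1, 'joints': array([-4.88113382e+01,  2.05870536e+01,  6.38251144e-01, -1.66815960e-02,
       -7.01352555e+01, -1.65064958e+01]), 'qd': array([-4.37293207e-05, -1.50131374e-01,  6.53385968e-02,  1.22367826e-01,
        2.54439728e-02, -4.70779098e-02]), 'joint_torque': array([-1.95086592e-03, -5.84162986e+01,  2.93753725e+01,  7.01541424e+00,
        1.02501560e-02, -3.20630375e-05]), 'tcp_pos': array([ 0.28165693, -0.61295883,  0.23371695]), 'eef_rot': array([ 1.79914950e+02, -8.84866554e-03, -1.55323507e+02]), 'contact_force': array([-0.88850014, -0.84510131, -0.26471934]), 'moment': array([ 0.0368646 , -0.05433746, -0.0260298 ]), 'gripper_force': 0.0, 'gripper_width': 0.08797192262699467}
```

View pics/scene0.png

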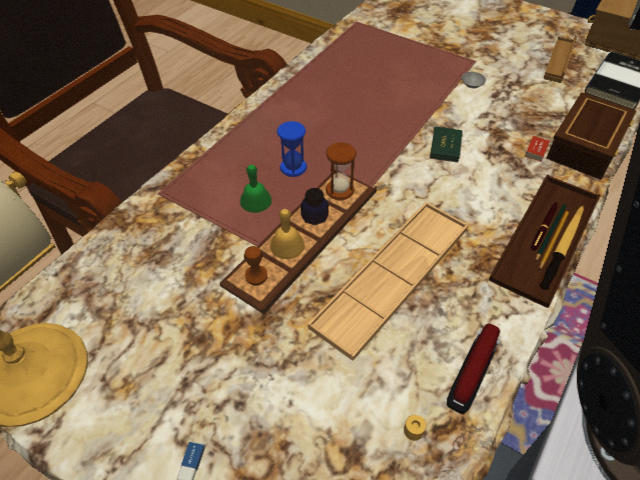

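View pics/side0.png

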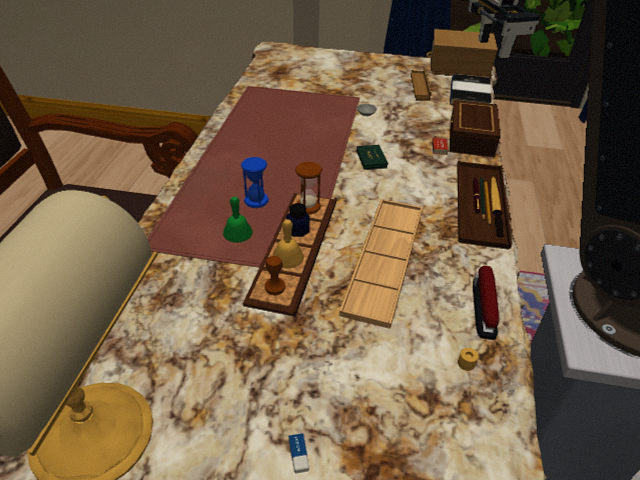

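The scene view shows the dark stand carrying, from the robot's left (nearest this camera), the stamp (255,265), brass bell (287,235), bottle (315,205) and brown hourglass (341,170). The pale rack runs from (448,215) to (332,342). The green bell (255,188) and blue hourglass (292,148) are decoys and stand on the leather mat, off the stand. The side view shows the same order.

```bash
cat > h.py <<'E'
import numpy as np, cv2
from scipy.spatial.transform import Rotation as R
def ray(info,p):
    p=np.atleast_2d(np.float64(p)); K=info["K"]
    d=np.c_[(p-K[[0,1],[2,2]])/K[0,0],np.ones(len(p))]
    return np.array(info["eye"]),d@R.from_euler('xyz',info["attitude"],degrees=True).as_matrix().T
def plane(info,p,z):
    e,d=ray(info,p); return e+d*((z-e[2])/d[:,2])[:,None]
def proj(info,X):
    M=R.from_euler('xyz',info["attitude"],degrees=True).as_matrix()
    c=(np.atleast_2d(X)-info["eye"])@M; return c[:,:2]/c[:,2:]*info["K"][0,0]+info["K"][[0,1],[2,2]]
def tri(views):
    """views: list of (info, pts Nx2) -> Nx3 points nearest all rays"""
    out=[]
    for k in range(len(views[0][1])):
        A=np.zeros((3,3));b=np.zeros(3)
        for i,p in views:
            e,d=ray(i,p[k]); d=d[0]/np.linalg.norm(d[0]); P=np.eye(3)-np.outer(d,d); A+=P;b+=P@e
        out.append(np.linalg.solve(A,b))
    return np.array(out)
E
python3 - <<'E'
from plant import r
from h import *
np.set_printoptions(precision=4,suppress=True)
s,d=r.camera_info("scene"),r.camera_info("side")
a=[(430,205),(467,227),(353,356),(310,328), (341,147),(314,190),(285,211),(253,250),(376,186),(264,311),(221,283)]
b=[(383,201),(422,207),(391,325),(342,316), (308,166),(298,206),(289,222),(274,258),(337,198),(293,312),(245,304)]
print(tri([(s,a),(d,b)]))
print(plane(s,a[:4],.018)); print(plane(d,b[:4],.018))
print(R.from_euler('xyz',r.get_state()["eef_rot"],degrees=True).as_matrix())
E
```

```text
[[ 0.4909 -0.2272  0.006 ]
 [ 0.4046 -0.1961  0.0256]
 [ 0.4454  0.1396  0.0154]
 [ 0.5324  0.1299  0.0074]
 [ 0.6534 -0.1579  0.1235]
 [ 0.6566 -0.0732  0.0829]
 [ 0.6533  0.0187  0.1146]
 [ 0.6606  0.1006  0.0954]
 [ 0.5944 -0.1974  0.0227]
 [ 0.6169  0.1428  0.009 ]
 [ 0.7081  0.141   0.0118]]
[[ 0.4865 -0.2148  0.018 ]
 [ 0.4045 -0.2015  0.018 ]
 [ 0.4464  0.1394  0.018 ]
 [ 0.53    0.134   0.018 ]]
[[ 0.4915 -0.2122  0.018 ]
 [ 0.405  -0.2085  0.018 ]
 [ 0.4442  0.1434  0.018 ]
 [ 0.5304  0.1405  0.018 ]]
[[-0.9087 -0.4175 -0.0008]
 [-0.4175  0.9087  0.0013]
 [ 0.0002  0.0015 -1.    ]]
```

Emit:
carry_out(targets=[[-0.086, 0.0825, -0.02, 0, 0, 0], [-0.086, 0.0825, -0.02, 0, 0, 0], [-0.086, 0.0825, -0.02, 0, 0, 0], [-0.086, 0.0825, -0.02, 0, 0, 0], [-0.086, 0.0825, -0.02, 0, 0, 0]])

```text
time_s: 0.72
tcp_pos: [0.3913, -0.3343, 0.2847]
eef_rot: [180.0, -0.0, -155.3]
contact_force: [1.7, -0.3, 0.4]
gripper_width: 0.0874
gripper_force: 0.0
```

Emit:
carry_out(targets=[[-0.086, 0.0825, -0.02, 0, 0, 0], [-0.086, 0.0825, -0.02, 0, 0, 0], [-0.086, 0.0825, -0.02, 0, 0, 0], [-0.086, 0.0825, -0.02, 0, 0, 0], [-0.086, 0.0825, -0.02, 0, 0, 0]])

```text
time_s: 1.35
tcp_pos: [0.5004, -0.0569, 0.3349]
eef_rot: [180.0, 0.0, -155.3]
contact_force: [1.2, -0.7, -0.3]
gripper_width: 0.0875
gripper_force: 0.0
```

Emit:
carry_out(targets=[[-0.086, 0.0825, -0.02, 0, 0, -0.146], [0, 0, 0, 0, 0, -0.146], [0, 0, 0, 0, 0, -0.146], [0, 0, 0, 0, 0, -0.146], [0, 0, 0, 0, 0, -0.146]])

```text
time_s: 1.98
tcp_pos: [0.5219, -0.0034, 0.3442]
eef_rot: [180.0, -0.0, -111.2]
contact_force: [-0.1, 0.5, -0.1]
gripper_width: 0.0874
gripper_force: 0.0
```

Emit:
carry_out(targets=[[0, 0, 0, 0, 0, -0.146], [0, 0, 0, 0, 0, -0.146], [0, 0, 0, 0, 0, 0], [0, 0, 0, 0, 0, 0]])

```text
time_s: 2.48
tcp_pos: [0.522, -0.0035, 0.3444]
eef_rot: [180.0, -0.0, -94.2]
contact_force: [0.4, -1.0, 0.6]
gripper_width: 0.0875
gripper_force: 0.0
```

```bash
cat >> h.py <<'E'
import pickle
def shot(r,n):
    i=r.camera_info("wrist"); im=r.capture("wrist")[:,:,::-1].copy()
    cv2.imwrite(f"pics/{n}.png",im); pickle.dump(i,open(f"pics/{n}.pkl","wb")); return i,im
def load(n): return pickle.load(open(f"pics/{n}.pkl","rb")),cv2.imread(f"pics/{n}.png")
E
python3 - <<'E'
from plant import r
from h import *
i,im=shot(r,"w1");print(i["eye"],i["attitude"]);s=r.get_state();print(s["time_s"],s["tcp_pos"],s["eef_rot"],s["joints"])
E
```

```text
[ 0.51668689 -0.08716721  0.49428779] [ 1.62335000e+02 -5.79825593e-02  1.75852262e+02]
2.525 [ 0.5220756  -0.0034893   0.34445308] [ 1.79986984e+02 -5.12385255e-04 -9.41571646e+01] [ 2.11667829e+01  2.85444732e+00 -7.72827367e+00 -5.19223546e-03
 -7.94292631e+01 -2.53229944e+01]
```

View pics/w1.png

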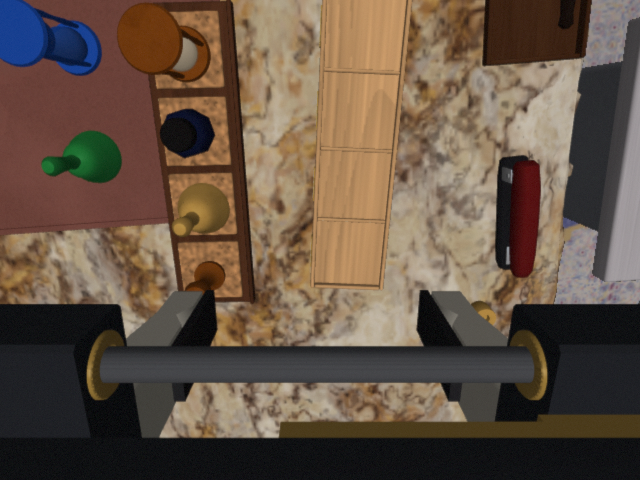

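View w1 shows the rack bays between x≈315 and 405, with the dividers at y≈72, 149 and 219. It also shows the stand with the hourglass at (150,38), bottle (187,133), bell (200,210) and stamp (208,275). The blue and green decoys are on the mat to the left. I'll take a second view shifted toward -y.

Emit:
carry_out(targets=[[0.1, -0.07, 0, 0, 0, 0], [0.1, -0.07, 0, 0, 0, 0], [0, 0, 0, 0, 0, 0], [0, 0, 0, 0, 0, 0]])

```text
time_s: 3.02
tcp_pos: [0.5849, -0.1085, 0.344]
eef_rot: [179.9, -0.0, -94.1]
contact_force: [0.6, -0.1, 0.8]
gripper_width: 0.0878
gripper_force: 0.0
```

```bash
python3 - <<'E'
from plant import r
from h import *
i,im=shot(r,"w2");print(i["eye"],i["attitude"]);s=r.get_state();print(s["time_s"],s["tcp_pos"],s["eef_rot"])
E
```

```text
[ 0.5797057  -0.19214018  0.49390492] [ 1.62333860e+02 -9.66543000e-02  1.75903961e+02]
3.075 [ 0.58475476 -0.10789568  0.34444934] [ 1.79982979e+02  5.17714368e-03 -9.40587934e+01]
```

View pics/w2.png

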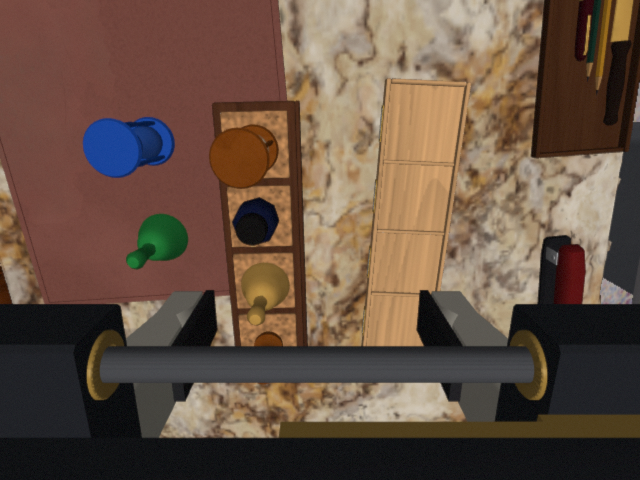

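View w2 shows the rack's far end corners at (387,79) and (467,82), with dividers at y≈161, 231 and 293. The brown hourglass top is at (240,157), the cap at (250,229) and the bell handle at (257,315). The blue hourglass is at (115,147) and the green bell at (160,240), both off the stand.

```bash
python3 - <<'E'
from plant import r
from h import *
np.set_printoptions(precision=4,suppress=True)
s,d=r.camera_info("scene"),r.camera_info("side"); w1,I1=load("w1"); w2,I2=load("w2")
# rack divider ends, two wrist views
a=[(323,71),(400,73),(318,148),(395,152),(315,217),(387,221)]
b=[(383,160),(458,163),(377,229),(449,233),(370,291),(441,295)]
D=tri([(w1,a),(w2,b)]);print("div\n",D)
D1=plane(w1,a,.0155);D2=plane(w2,b,.0155);print("plane diff",np.abs(D1-D2).max(0))
M=(D1+D2)/2; print("mids",(M[::2]+M[1::2])/2)
print("ends w1 bottom",plane(w1,[(312,286),(383,290)],.018),"w2 top",plane(w2,[(387,79),(467,82)],.018))
# stand: robot-side edge
print("stand",plane(w1,[(233,2),(254,300)],.018),plane(w2,[(300,101),(306,340)],.018), plane(w2,[(213,103)],.012))
# coaster separators / tops
S,E_=cv2.imread("pics/scene0.png"),cv2.imread("pics/side0.png")
T=dict(hour=[(w1,(150,41)),(w2,(241,157)),(s,(341,153)),(d,(309,170))],
 cap=[(w1,(179,135)),(w2,(250,229)),(s,(314,193)),(d,(298,209))],
 bell=[(w1,(181,228)),(w2,(257,316)),(s,(285,212)),(d,(289,222))],
 stamp=[(s,(253,251)),(d,(274,260))],
 blue=[(w2,(114,147)),(s,(291,132)),(d,(255,163))],
 green=[(w1,(51,166)),(w2,(134,261)),(s,(251,168)),(d,(236,199))])
for n,v in T.items():
    X=tri([(i,[p]) for i,p in v])[0]; print(n,X,"res px",[np.round(np.linalg.norm(proj(i,X)[0]-p),1) for i,p in v])
# colour checks in w2
hsv=cv2.cvtColor(I2,cv2.COLOR_BGR2HSV)
for p in [(240,157),(265,330),(250,229),(290,130),(267,110)]: print(p,hsv[p[1],p[0]])
E
```

```text
div
 [[ 0.5048 -0.1296  0.0047]
 [ 0.4202 -0.121   0.017 ]
 [ 0.5159 -0.0468  0.0144]
 [ 0.427  -0.0356  0.0149]
 [ 0.5263  0.0361  0.014 ]
 [ 0.439   0.0434  0.0259]]
plane diff [0.0055 0.0037 0.    ]
mids [[ 0.4627 -0.1253  0.0155]
 [ 0.4716 -0.0413  0.0155]
 [ 0.4815  0.0415  0.0155]]
ends w1 bottom [[0.5375 0.1264 0.018 ]
 [0.4467 0.1386 0.018 ]] w2 top [[ 0.4994 -0.2196  0.018 ]
 [ 0.4117 -0.2102  0.018 ]]
stand [[ 0.5952 -0.201   0.018 ]
 [ 0.6141  0.1406  0.018 ]] [[ 0.5965 -0.2036  0.018 ]
 [ 0.6139  0.0994  0.018 ]] [[ 0.6949 -0.2086  0.012 ]]
hour [ 0.6517 -0.1551  0.1144] res px [np.float64(2.8), np.float64(1.4), np.float64(0.2), np.float64(1.0)]
cap [ 0.6577 -0.0748  0.0735] res px [np.float64(1.7), np.float64(1.8), np.float64(1.2), np.float64(1.2)]
bell [0.6569 0.013  0.1077] res px [np.float64(2.0), np.float64(1.3), np.float64(0.8), np.float64(1.7)]
stamp [0.6613 0.1001 0.0907] res px [np.float64(0.4), np.float64(0.3)]
blue [ 0.7726 -0.1719  0.1009] res px [np.float64(1.5), np.float64(1.9), np.float64(1.4)]
green [ 0.7808 -0.0541  0.0924] res px [np.float64(0.3), np.float64(1.9), np.float64(1.1), np.float64(1.7)]
(240, 157) [ 13 218 117]
(265, 330) [ 14 138 137]
(250, 229) [170  38  20]
(290, 130) [ 11 159  77]
(267, 110) [ 12 146 103]
```

Each object's rays meet within 1–3 px. The bell top measures z≈0.108, the hourglass top 0.114, the cap 0.074 and the stamp 0.091, which agrees with coasters at 18 mm. Candidates: the brown hourglass at w2 (240,157) is on the stand, while the blue one at (115,147) is a decoy. The brass bell at (265,287) is on the stand, while the green one at (160,240) is a decoy. I'll confirm in one crop once I'm closer over the hourglass.

Emit:
carry_out(targets=[[0.027, -0.047, 0.096, 0, 0, 0], [0.027, -0.047, 0.096, 0, 0, 0], [0.028, -0.047, 0.096, 0, 0, 0], [0, 0, 0, 0, 0, 0], [0, 0, 0, 0, 0, 0]])

```text
time_s: 3.7
tcp_pos: [0.6528, -0.1531, 0.2019]
eef_rot: [-179.9, -0.0, -93.9]
contact_force: [-0.6, -0.4, 1.5]
gripper_width: 0.0876
gripper_force: 0.0
```

```bash
python3 - <<'E'
from plant import r
from h import *
i,im=shot(r,"w3");s=r.get_state();print(s["time_s"],s["tcp_pos"],s["eef_rot"])
print("expected top centre px",proj(i,[.6517,-.1551,.1144]))
E
```

```text
3.75 [ 0.65311446 -0.15311793  0.20287832] [-1.79822452e+02 -8.63669243e-03 -9.39311690e+01]
expected top centre px [[319.11896138 248.88992668]]
```

View pics/w3.png

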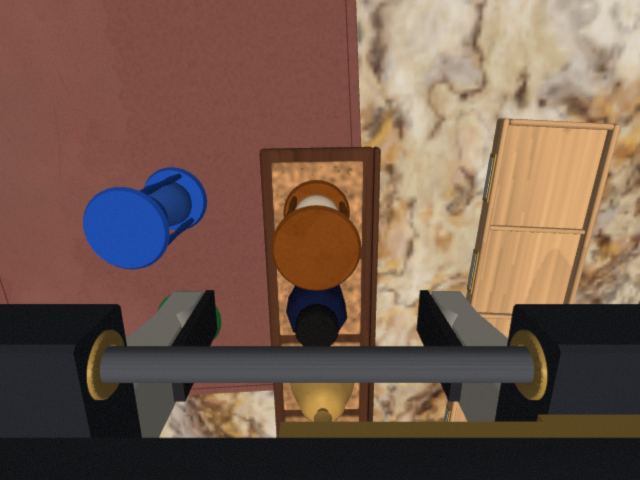

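The crop confirms it: the brown disc at (317,248) is on the stand and sits where predicted, and the blue one at (127,228) is off it. Descending to grasp.

Emit:
carry_out(targets=[[0.003, 0, 0.06, 0, 0, 0], [0, 0, 0.06, 0, 0, 0], [0, 0, 0.05, 0, 0, 0], [0, 0, 0.028, 0, 0, 0], [0, 0, 0, 0, 0, 0]])

```text
time_s: 4.38
tcp_pos: [0.6524, -0.155, 0.1023]
eef_rot: [-180.0, 0.0, -94.0]
contact_force: [-0.2, 0.4, 1.1]
gripper_width: 0.0879
gripper_force: 0.0
```

Emit:
carry_out(targets=[[0, 0, 0, 0, 0, 0], [0, 0, 0, 0, 0, 0], [0, 0, 0, 0, 0, 0], [0, 0, 0, 0, 0, 0], [0, 0, 0, 0, 0, 0]], hand=0, squeeze=15)

```text
time_s: 5.0
tcp_pos: [0.6527, -0.1555, 0.1019]
eef_rot: [-180.0, -0.0, -94.0]
contact_force: [0.7, 0.1, 2.8]
gripper_width: 0.0554
gripper_force: 15.0
```

Emit:
carry_out(targets=[[0, 0, -0.03, 0, 0, 0], [0, 0, -0.06, 0, 0, 0], [0, 0, -0.05, 0, 0, 0], [0, 0.04, 0, 0, 0, 0], [0, 0.06, 0, 0, 0, 0]])

```text
time_s: 5.62
tcp_pos: [0.6023, -0.1519, 0.1723]
eef_rot: [-180.0, 0.0, -94.0]
contact_force: [0.6, 0.1, -1.0]
gripper_width: 0.0549
gripper_force: 15.0
```

```bash
python3 - <<'E'
from h import *
np.set_printoptions(precision=4,suppress=True)
w,_=load("w3");w1,_=load("w1");w2,_=load("w2")
print(plane(w,[(500,120),(616,126)],.018),plane(w,[(490,227),(584,231)],.0155))
print(tri([(w,[(500,120),(616,126),(490,227),(584,231)]),(w2,[(387,79),(467,82),(383,160),(458,163)])]))
E
```

```text
[[ 0.5033 -0.2199  0.018 ]
 [ 0.411  -0.2091  0.018 ]] [[ 0.5047 -0.1311  0.0155]
 [ 0.4232 -0.1219  0.0155]]
[[ 0.4974 -0.2198  0.0049]
 [ 0.4128 -0.2097  0.0209]
 [ 0.5057 -0.1319  0.018 ]
 [ 0.4142 -0.1189  0.0032]]
```

Emit:
carry_out(targets=[[-0.06, 0.06, 0, 0, 0, 0], [-0.1, 0.06, 0, 0, 0, 0], [-0.1, 0.06, 0, 0, 0, 0], [-0.1, 0.05, 0, 0, 0, 0], [-0.098, 0.036, 0, 0, 0, 0]])

```text
time_s: 6.25
tcp_pos: [0.4847, 0.0872, 0.1726]
eef_rot: [-180.0, 0.0, -94.0]
contact_force: [1.6, -0.1, -1.8]
gripper_width: 0.0556
gripper_force: 15.0
```

Emit:
carry_out(targets=[[0, 0, 0, 0, 0, 0], [0, 0, 0, 0, 0, 0]])

```text
time_s: 6.5
tcp_pos: [0.4858, 0.086, 0.1722]
eef_rot: [-180.0, 0.0, -93.9]
contact_force: [0.3, -0.9, -2.3]
gripper_width: 0.0553
gripper_force: 15.0
```

```bash
python3 - <<'E'
from plant import r
from h import *
i,im=shot(r,"w4");s=r.get_state();print(s["time_s"],s["tcp_pos"],s["eef_rot"])
print(proj(i,[[.4858,.0857,.01],[.4766,.0012,.01]]))
E
```

```text
6.55 [0.48583218 0.08539469 0.17191928] [-1.79995520e+02  1.45305287e-03 -9.40003516e+01]
[[317.07920769 220.41922769]
 [321.82089241 108.58795401]]
```

View pics/w4.png

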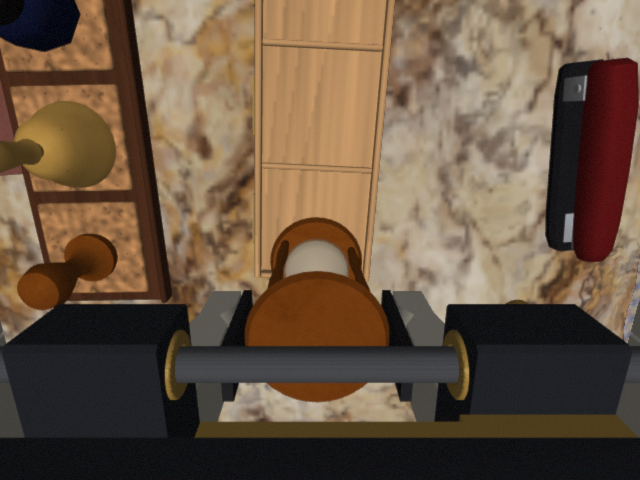

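The hourglass hangs centred over the end bay. The bay centre is at (317,220), matching the prediction. Lowering.

Emit:
carry_out(targets=[[0, 0, 0.05, 0, 0, 0], [0, 0, 0.05, 0, 0, 0], [0, 0, 0.03, 0, 0, 0], [0, 0, 0.015, 0, 0, 0], [0, 0, 0.006, 0, 0, 0]])

```text
time_s: 7.18
tcp_pos: [0.4861, 0.0855, 0.096]
eef_rot: [-180.0, -0.0, -94.0]
contact_force: [0.5, -0.6, -1.4]
gripper_width: 0.0552
gripper_force: 15.0
```

Emit:
carry_out(targets=[[0, 0, 0.003, 0, 0, 0], [0, 0, 0, 0, 0, 0], [0, 0, 0, 0, 0, 0]])

```text
time_s: 7.55
tcp_pos: [0.486, 0.0859, 0.095]
eef_rot: [-180.0, 0.0, -94.0]
contact_force: [0.5, -0.7, -0.5]
gripper_width: 0.0552
gripper_force: 15.0
```

Emit:
carry_out(targets=[[0, 0, 0.002, 0, 0, 0], [0, 0, 0, 0, 0, 0]])

```text
time_s: 7.8
tcp_pos: [0.4864, 0.0864, 0.0946]
eef_rot: [-179.9, 0.1, -94.0]
contact_force: [-2.5, 2.6, 8.1]
gripper_width: 0.0551
gripper_force: 15.0
```

Emit:
carry_out(targets=[[0, 0, 0, 0, 0, 0], [0, 0, 0, 0, 0, 0], [0, 0, 0, 0, 0, 0], [0, 0, 0, 0, 0, 0], [0, 0, -0.04, 0, 0, 0]], hand=1)

```text
time_s: 8.43
tcp_pos: [0.4848, 0.0852, 0.1125]
eef_rot: [179.8, -0.1, -94.0]
contact_force: [0.4, 0.5, 0.7]
gripper_width: 0.0875
gripper_force: 0.0
```

Emit:
carry_out(targets=[[0, 0, -0.09, 0, 0, 0], [0, 0, -0.09, 0, 0, 0], [0.03, -0.04, 0, 0, 0, 0], [0.065, -0.082, 0, 0, 0, 0], [0.065, -0.082, 0, 0, 0, 0]])

```text
time_s: 9.05
tcp_pos: [0.583, -0.0019, 0.204]
eef_rot: [-180.0, 0.0, -93.9]
contact_force: [0.2, 1.0, 0.2]
gripper_width: 0.0878
gripper_force: 0.0
```

Emit:
carry_out(targets=[[0.07, -0.082, 0, 0, 0, 0], [0.065, -0.082, 0, 0, 0, 0], [0, 0, 0, 0, 0, 0], [0, 0, 0, 0, 0, 0]])

```text
time_s: 9.55
tcp_pos: [0.6586, -0.0744, 0.2028]
eef_rot: [179.9, -0.0, -94.0]
contact_force: [0.2, 0.1, 0.0]
gripper_width: 0.0877
gripper_force: 0.0
```

```bash
python3 - <<'E'
from plant import r
from h import *
i,im=shot(r,"w5");s=r.get_state();print(s["time_s"],s["tcp_pos"],s["eef_rot"])
print("expected cap px",proj(i,[.6577,-.0748,.0735]))
E
```

```text
9.6 [ 0.65849794 -0.07392873  0.20326206] [ 1.79957607e+02  9.93970467e-04 -9.39944013e+01]
expected cap px [[318.15223721 232.13160333]]
```

View pics/w5.png

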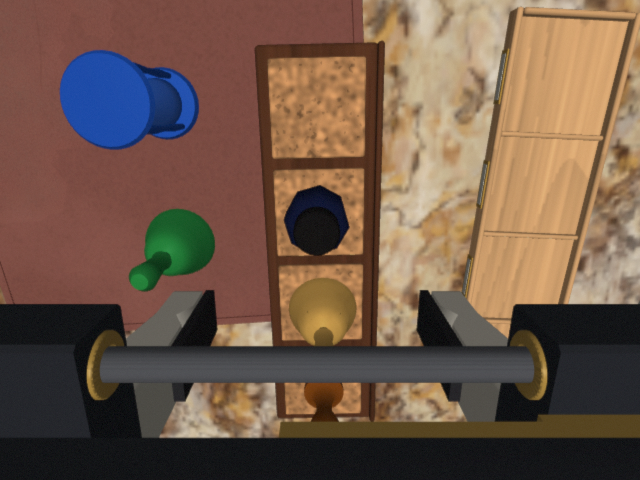

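The cap is at (317,231), as predicted. The bottle's corners seem to lie along the closing line, so I'll check its octagon orientation.

```bash
python3 - <<'E'
from h import *
i,im=load("w5")
hsv=cv2.cvtColor(im,cv2.COLOR_BGR2HSV); c=im[170:270,270:365].astype(int); h=hsv[170:270,270:365]
m=((c[:,:,0]-c[:,:,2]>5)|(h[:,:,2]<35)).astype(np.uint8)*255
m=cv2.morphologyEx(m,cv2.MORPH_OPEN,np.ones((5,5)))
k=max(cv2.findContours(m,0,cv2.CHAIN_APPROX_NONE)[0],key=cv2.contourArea)
print(cv2.approxPolyDP(k,2.5,True)[:,0]+[270,170])
cv2.imwrite("pics/c5.png",cv2.resize(np.hstack([im[170:270,270:365],cv2.cvtColor(m,cv2.COLOR_GRAY2BGR)]),None,fx=4,fy=4))
E
```

```text
[[314 187]
 [297 193]
 [285 222]
 [293 243]
 [309 253]
 [321 254]
 [337 245]
 [347 223]
 [340 197]
 [322 187]]
```

View pics/c5.png

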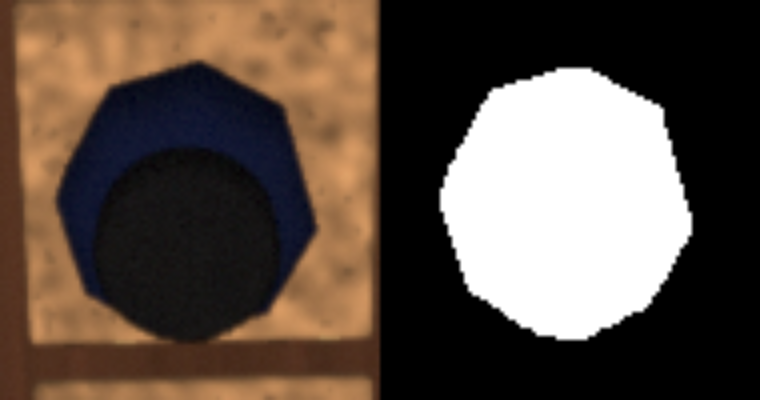

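Visible corners, scaled ×4 in the crop: left (57,203), lower-left (88,293), upper-right (283,105), right (316,228). The nearest flats are therefore 17° counter-clockwise from the closing line. I'll turn the tool by that much (tool z −17°) and descend.

Emit:
carry_out(targets=[[0, 0, 0.04, 0, 0, -0.142], [0, 0, 0.07, 0, 0, -0.142], [0, 0, 0.07, 0, 0, 0], [0, 0, 0.06, 0, 0, 0], [0, 0, 0, 0, 0, 0]])

```text
time_s: 10.22
tcp_pos: [0.6569, -0.0734, 0.0819]
eef_rot: [179.8, 0.0, -76.9]
contact_force: [0.2, 0.5, 0.4]
gripper_width: 0.0877
gripper_force: 0.0
```

Emit:
carry_out(targets=[[0, 0, 0.05, 0, 0, 0], [0, 0, 0.03, 0, 0, 0], [0, 0, 0.012, 0, 0, 0], [0, 0, 0, 0, 0, 0]])

```text
time_s: 10.72
tcp_pos: [0.6592, -0.0741, 0.038]
eef_rot: [-180.0, -0.0, -76.9]
contact_force: [-0.8, -0.8, 0.5]
gripper_width: 0.0872
gripper_force: 0.0
```

Emit:
carry_out(targets=[[0, 0, 0, 0, 0, 0], [0, 0, 0, 0, 0, 0], [0, 0, 0, 0, 0, 0], [0, 0, 0, 0, 0, 0], [0, 0, 0, 0, 0, 0]], hand=0, squeeze=20)

```text
time_s: 11.35
tcp_pos: [0.6591, -0.0742, 0.0376]
eef_rot: [-180.0, -0.0, -77.0]
contact_force: [-0.3, -0.6, 1.3]
gripper_width: 0.048
gripper_force: 20.0
```

Emit:
carry_out(targets=[[0, 0, -0.03, 0, 0, 0], [0, 0, -0.06, 0, 0, 0], [0, 0, -0.07, 0, 0, 0], [-0.04, 0.06, -0.04, 0, 0, 0], [-0.063, 0.0872, 0, 0, 0, 0]])

```text
time_s: 11.98
tcp_pos: [0.5769, -0.0405, 0.1401]
eef_rot: [-179.7, -0.0, -77.0]
contact_force: [-0.8, 1.5, -0.2]
gripper_width: 0.048
gripper_force: 20.0
```

Emit:
carry_out(targets=[[-0.063, 0.0872, 0, 0, 0, 0], [-0.063, 0.0872, 0, 0, 0, 0.1], [0, 0, 0, 0, 0, 0.16], [0, 0, 0, 0, 0, 0.06], [0, 0, 0, 0, 0, 0]])

```text
time_s: 12.6
tcp_pos: [0.4767, 0.0012, 0.1386]
eef_rot: [-179.9, 0.0, -96.1]
contact_force: [0.8, -0.4, -0.9]
gripper_width: 0.0482
gripper_force: 20.0
```

Emit:
carry_out(targets=[[0, 0, 0, 0, 0, 0]])

```text
time_s: 12.72
tcp_pos: [0.4767, 0.001, 0.138]
eef_rot: [-180.0, 0.0, -96.1]
contact_force: [0.4, 0.3, -1.7]
gripper_width: 0.048
gripper_force: 20.0
```

Emit:
carry_out(targets=[[0, 0, 0.06, 0, 0, 0], [0, 0, 0.06, 0, 0, 0], [0, 0, 0.05, 0, 0, 0], [0, 0, 0.025, 0, 0, 0], [0, 0, 0.014, 0, 0, 0]])

```text
time_s: 13.35
tcp_pos: [0.4767, 0.001, 0.0327]
eef_rot: [180.0, -0.0, -96.1]
contact_force: [-0.8, 0.1, -0.7]
gripper_width: 0.048
gripper_force: 20.0
```

Emit:
carry_out(targets=[[0, 0, 0.004, 0, 0, 0], [0, 0, 0.002, 0, 0, 0], [0, 0, 0, 0, 0, 0]])

```text
time_s: 13.72
tcp_pos: [0.4769, 0.0012, 0.0306]
eef_rot: [-179.9, 0.0, -96.2]
contact_force: [-0.0, -0.3, -1.4]
gripper_width: 0.0481
gripper_force: 20.0
```

Emit:
carry_out(targets=[[0, 0, 0.002, 0, 0, 0], [0, 0, 0, 0, 0, 0]])

```text
time_s: 13.98
tcp_pos: [0.4769, 0.0012, 0.0296]
eef_rot: [-180.0, 0.0, -96.1]
contact_force: [-1.8, -0.2, 4.7]
gripper_width: 0.0478
gripper_force: 20.0
```

Emit:
carry_out(targets=[[0, 0, 0, 0, 0, 0], [0, 0, 0, 0, 0, 0], [0, 0, 0, 0, 0, 0], [0, 0, 0, 0, 0, 0], [0, 0, -0.04, 0, 0, 0]], hand=1)

```text
time_s: 14.6
tcp_pos: [0.4755, 0.0006, 0.0481]
eef_rot: [179.8, -0.1, -96.2]
contact_force: [0.4, 0.3, -0.2]
gripper_width: 0.0864
gripper_force: 0.0
```

Emit:
carry_out(targets=[[0, 0, -0.06, 0, 0, 0], [0, 0, -0.12, 0, 0, 0], [0, 0, -0.12, 0, 0, 0], [-0.015, -0.07, 0, 0, 0, 0], [-0.016, -0.097, 0, 0, 0, 0]])

```text
time_s: 15.22
tcp_pos: [0.5622, 0.0078, 0.2011]
eef_rot: [-179.8, 0.1, -96.1]
contact_force: [1.0, 1.8, 0.4]
gripper_width: 0.0879
gripper_force: 0.0
```

Emit:
carry_out(targets=[[-0.016, -0.1, 0, 0, 0, 0], [-0.015, -0.09, 0, 0, 0, 0], [0, 0, 0, 0, 0, 0], [0, 0, 0, 0, 0, 0]])

```text
time_s: 15.72
tcp_pos: [0.6568, 0.0126, 0.1982]
eef_rot: [179.9, -0.0, -96.2]
contact_force: [-0.8, -0.5, 0.1]
gripper_width: 0.0877
gripper_force: 0.0
```

```bash
python3 - <<'E'
from plant import r
from h import *
i,im=shot(r,"w6");s=r.get_state();print(s["time_s"],s["tcp_pos"],s["eef_rot"])
print("expected bell top px",proj(i,[.6569,.013,.1077]),"rack bays",proj(i,[[.4674,-.0833,.01],[.4582,-.1677,.01]]))
E
```

```text
15.775 [0.6566085  0.01258716 0.19874959] [ 1.79948324e+02 -1.34161158e-02 -9.61624987e+01]
expected bell top px [[317.11702104 251.05987404]] rack bays [[546.7984221   67.68703389]
 [567.60388687 -61.56221771]]
```

View pics/w6.png

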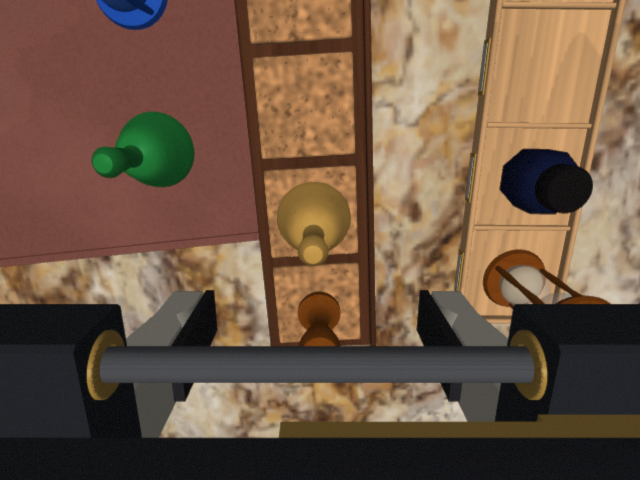

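The brass bell's handle top is at (314,250), 2 mm off the prediction in x. The bottle and hourglass stand upright in their bays, and the next bay's centre matches at (547,67).

Emit:
carry_out(targets=[[0, -0.004, 0.06, 0, 0, 0], [0, 0, 0.07, 0, 0, 0], [0, 0, 0.06, 0, 0, 0], [0, 0, 0.043, 0, 0, 0], [0, 0, 0, 0, 0, 0]])

```text
time_s: 16.4
tcp_pos: [0.6576, 0.0123, 0.0817]
eef_rot: [179.9, -0.0, -96.2]
contact_force: [0.7, -0.1, -0.3]
gripper_width: 0.0878
gripper_force: 0.0
```

Emit:
carry_out(targets=[[0, 0, 0, 0, 0, 0], [0, 0, 0, 0, 0, 0], [0, 0, 0, 0, 0, 0], [0, 0, 0, 0, 0, 0], [0, 0, 0, 0, 0, 0]], hand=0, squeeze=20)

```text
time_s: 17.02
tcp_pos: [0.6594, 0.0125, 0.0826]
eef_rot: [-180.0, 0.0, -96.2]
contact_force: [0.1, -0.7, 0.8]
gripper_width: 0.0428
gripper_force: 0.0
```

Emit:
carry_out(targets=[[0, 0, 0, 0, 0, 0], [0, 0, 0, 0, 0, 0], [0, 0, 0, 0, 0, 0]])

```text
time_s: 17.4
tcp_pos: [0.6593, 0.0125, 0.0825]
eef_rot: [180.0, -0.0, -96.2]
contact_force: [-0.1, -0.6, -0.1]
gripper_width: 0.0185
gripper_force: 20.0
```

Emit:
carry_out(targets=[[0, 0, -0.03, 0, 0, 0], [0, 0, -0.06, 0, 0, 0], [0, 0, -0.06, 0, 0, 0], [0.03, 0.045, -0.01, 0, 0, 0], [0.055, 0.085, 0, 0, 0, 0]])

```text
time_s: 18.02
tcp_pos: [0.5908, -0.0226, 0.1638]
eef_rot: [-179.9, 0.0, -96.1]
contact_force: [-0.6, -1.1, -1.9]
gripper_width: 0.0183
gripper_force: 20.0
```

Emit:
carry_out(targets=[[0.055, 0.085, 0, 0, 0, 0], [0.055, 0.085, 0, 0, 0, 0], [0.036, 0.061, 0, 0, 0, 0], [0, 0, 0, 0, 0, 0], [0, 0, 0, 0, 0, 0]])

```text
time_s: 18.65
tcp_pos: [0.4684, -0.0829, 0.1636]
eef_rot: [-179.9, 0.0, -96.2]
contact_force: [0.9, 0.6, -0.4]
gripper_width: 0.0186
gripper_force: 20.0
```

Emit:
carry_out(targets=[[0, 0, 0.05, 0, 0, 0], [0, 0, 0.06, 0, 0, 0], [0, 0, 0.04, 0, 0, 0], [0, 0, 0.02, 0, 0, 0], [0, 0, 0.003, 0, 0, 0]])

```text
time_s: 19.27
tcp_pos: [0.4679, -0.0828, 0.0757]
eef_rot: [179.9, -0.0, -96.1]
contact_force: [0.8, -0.1, -1.3]
gripper_width: 0.0184
gripper_force: 20.0
```

Emit:
carry_out(targets=[[0, 0, 0.002, 0, 0, 0], [0, 0, 0.002, 0, 0, 0], [0, 0, 0, 0, 0, 0]])

```text
time_s: 19.65
tcp_pos: [0.4678, -0.0829, 0.0745]
eef_rot: [-180.0, 0.0, -96.2]
contact_force: [0.0, -0.1, -1.4]
gripper_width: 0.0185
gripper_force: 20.0
```

Emit:
carry_out(targets=[[0, 0, 0.002, 0, 0, 0], [0, 0, 0, 0, 0, 0]])

```text
time_s: 19.9
tcp_pos: [0.4681, -0.083, 0.0744]
eef_rot: [-179.9, 0.0, -96.1]
contact_force: [-3.5, 0.8, 9.7]
gripper_width: 0.0186
gripper_force: 20.0
```

Emit:
carry_out(targets=[[0, 0, 0, 0, 0, 0], [0, 0, 0, 0, 0, 0], [0, 0, 0, 0, 0, 0], [0, 0, 0, 0, 0, 0], [0, 0, 0, 0, 0, 0]], hand=1)

```text
time_s: 20.52
tcp_pos: [0.4675, -0.083, 0.073]
eef_rot: [180.0, -0.0, -96.2]
contact_force: [0.3, -0.2, 0.2]
gripper_width: 0.0629
gripper_force: 0.0
```

Emit:
carry_out(targets=[[0, 0, 0, 0, 0, 0], [0, 0, -0.06, 0, 0, 0], [0, 0, -0.1, 0, 0, 0], [0, 0, -0.094, 0, 0, 0], [-0.045, -0.047, 0, 0, 0, 0]])

```text
time_s: 21.15
tcp_pos: [0.4948, -0.0634, 0.2045]
eef_rot: [-179.6, 0.1, -96.2]
contact_force: [0.9, -0.4, -0.8]
gripper_width: 0.0876
gripper_force: 0.0
```

Emit:
carry_out(targets=[[-0.09, -0.075, 0, 0, 0, 0], [-0.09, -0.075, 0, 0, 0, 0], [-0.09, -0.075, 0, 0, 0, 0], [-0.09, -0.075, 0, 0, 0, 0], [0, 0, 0, 0, 0, 0]])

```text
time_s: 21.78
tcp_pos: [0.6636, 0.1024, 0.1979]
eef_rot: [179.9, -0.1, -96.0]
contact_force: [-0.2, -0.3, 0.2]
gripper_width: 0.0876
gripper_force: 0.0
```

Emit:
carry_out(targets=[[0, 0, 0, 0, 0, 0]])

```text
time_s: 21.9
tcp_pos: [0.6613, 0.0998, 0.1991]
eef_rot: [179.9, -0.0, -96.1]
contact_force: [-1.3, -0.1, 0.0]
gripper_width: 0.0877
gripper_force: 0.0
```

```bash
python3 - <<'E'
from plant import r
from h import *
i,im=shot(r,"w7");s=r.get_state();print(s["time_s"],s["tcp_pos"],s["eef_rot"])
print("expected stamp top px",proj(i,[.6613,.1001,.0907]))
E
```

```text
21.95 [0.66113673 0.09933853 0.19972722] [ 1.79953495e+02 -2.33261379e-02 -9.61668582e+01]
expected stamp top px [[317.12128392 242.09836678]]
```

View pics/w7.png

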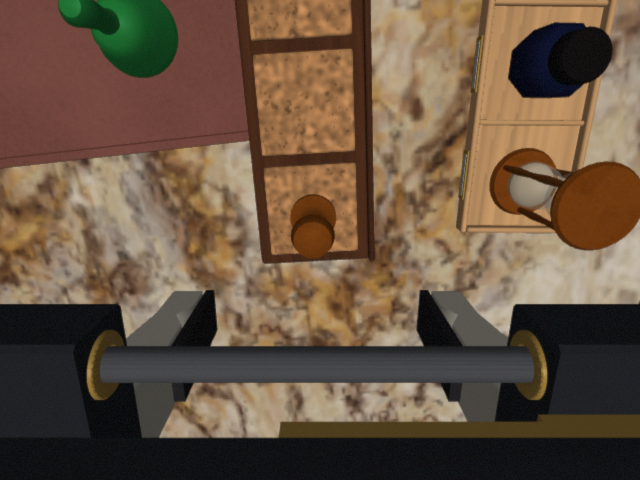

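```bash
python3 - <<'E'
from h import *
i,_=load("w7")
print(plane(i,[(312.5,235)],.078),plane(i,[(312.5,236)],.085),plane(i,[(313.5,216)],.026))
E
```

```text
[[0.6643598  0.09865925 0.078     ]] [[0.66415326 0.09724762 0.085     ]] [[0.66386845 0.09824969 0.026     ]]
```

Emit:
carry_out(targets=[[0.002, -0.006, 0.06, 0, 0, 0], [0, 0, 0.08, 0, 0, 0], [0, 0, 0.07, 0, 0, 0], [0, 0, 0.045, 0, 0, 0], [0, 0, 0.02, 0, 0, 0]])

```text
time_s: 22.58
tcp_pos: [0.6636, 0.0973, 0.062]
eef_rot: [179.9, -0.0, -96.2]
contact_force: [-0.5, -0.1, 0.3]
gripper_width: 0.0877
gripper_force: 0.0
```

Emit:
carry_out(targets=[[0, 0, 0, 0, 0, 0], [0, 0, 0, 0, 0, 0], [0, 0, 0, 0, 0, 0], [0, 0, 0, 0, 0, 0], [0, 0, 0, 0, 0, 0]], hand=0, squeeze=20)

```text
time_s: 23.2
tcp_pos: [0.6647, 0.0985, 0.0628]
eef_rot: [-180.0, 0.0, -96.2]
contact_force: [1.2, -0.2, -0.2]
gripper_width: 0.043
gripper_force: 0.0
```

Emit:
carry_out(targets=[[0, 0, 0, 0, 0, 0], [0, 0, 0, 0, 0, 0], [0, 0, 0, 0, 0, 0]])

```text
time_s: 23.58
tcp_pos: [0.6646, 0.0985, 0.0626]
eef_rot: [180.0, -0.0, -96.2]
contact_force: [-1.4, -0.4, 0.9]
gripper_width: 0.0283
gripper_force: 20.0
```

Emit:
carry_out(targets=[[0, 0, -0.03, 0, 0, 0], [0, 0, -0.07, 0, 0, 0], [0, 0, -0.07, 0, 0, 0], [0, 0, -0.07, 0, 0, 0], [0.053, 0.034, 0, 0, 0, 0]])

```text
time_s: 24.2
tcp_pos: [0.6474, 0.0752, 0.1869]
eef_rot: [-179.6, 0.1, -96.0]
contact_force: [-0.5, -0.6, -0.2]
gripper_width: 0.0282
gripper_force: 20.0
```

Emit:
carry_out(targets=[[0.09, 0.055, 0, 0, 0, 0], [0.09, 0.055, 0, 0, 0, 0], [0.09, 0.055, 0, 0, 0, 0], [0.09, 0.055, 0, 0, 0, 0], [0.09, 0.055, 0, 0, 0, 0]])

```text
time_s: 24.82
tcp_pos: [0.483, -0.1362, 0.1838]
eef_rot: [-179.9, 0.0, -96.1]
contact_force: [0.6, -0.5, 0.3]
gripper_width: 0.0279
gripper_force: 20.0
```

Emit:
carry_out(targets=[[0.07, 0.045, 0, 0, 0, 0], [0, 0, 0, 0, 0, 0], [0, 0, 0, 0, 0, 0]])

```text
time_s: 25.2
tcp_pos: [0.4584, -0.1675, 0.1835]
eef_rot: [-179.9, 0.0, -96.2]
contact_force: [0.9, -0.5, -0.0]
gripper_width: 0.0283
gripper_force: 20.0
```

Emit:
carry_out(targets=[[0, 0, 0.06, 0, 0, 0], [0, 0, 0.07, 0, 0, 0], [0, 0, 0.06, 0, 0, 0], [0, 0, 0.04, 0, 0, 0], [0, 0, 0.02, 0, 0, 0]])

```text
time_s: 25.82
tcp_pos: [0.4583, -0.1667, 0.0566]
eef_rot: [179.9, -0.0, -96.1]
contact_force: [0.3, 0.1, -0.3]
gripper_width: 0.0286
gripper_force: 20.0
```

Emit:
carry_out(targets=[[0, 0, 0.004, 0, 0, 0], [0, 0, 0.002, 0, 0, 0], [0, 0, 0, 0, 0, 0]])

```text
time_s: 26.2
tcp_pos: [0.4585, -0.1674, 0.0552]
eef_rot: [-179.9, 0.0, -96.1]
contact_force: [-0.0, -0.4, -0.6]
gripper_width: 0.0284
gripper_force: 20.0
```

Emit:
carry_out(targets=[[0, 0, 0.002, 0, 0, 0], [0, 0, 0, 0, 0, 0]])

```text
time_s: 26.45
tcp_pos: [0.4584, -0.1676, 0.0544]
eef_rot: [-179.9, -0.0, -96.1]
contact_force: [-1.9, -0.0, 5.9]
gripper_width: 0.0283
gripper_force: 20.0
```

Emit:
carry_out(targets=[[0, 0, 0, 0, 0, 0], [0, 0, 0, 0, 0, 0], [0, 0, 0, 0, 0, 0], [0, 0, 0, 0, 0, 0], [0, 0, 0, 0, 0, 0]], hand=1)

```text
time_s: 27.08
tcp_pos: [0.4578, -0.1674, 0.0535]
eef_rot: [180.0, -0.0, -96.2]
contact_force: [0.2, -0.1, 0.4]
gripper_width: 0.0726
gripper_force: 0.0
```

Emit:
carry_out(targets=[[0, 0, 0, 0, 0, 0], [0, 0, -0.06, 0, 0, 0], [0, 0, -0.1, 0, 0, 0], [0, 0, -0.12, 0, 0, 0], [0, 0, -0.12, 0, 0, 0]])

```text
time_s: 27.7
tcp_pos: [0.4574, -0.1674, 0.2555]
eef_rot: [180.0, 0.0, -96.2]
contact_force: [2.0, -0.7, 0.6]
gripper_width: 0.0879
gripper_force: 0.0
```

Emit:
carry_out(targets=[[0, 0, -0.12, 0, 0, 0], [0.08, 0, 0, 0, 0, 0], [0, 0, 0, 0, 0, 0], [0, 0, 0, 0, 0, 0]])

```text
time_s: 28.2
tcp_pos: [0.4532, -0.2071, 0.3131]
eef_rot: [180.0, 0.0, -96.2]
contact_force: [0.5, 0.3, -0.5]
gripper_width: 0.0877
gripper_force: 0.0
```

```bash
python3 - <<'E'
from plant import r
from h import *
i,im=shot(r,"w8");s=r.get_state();print(s["time_s"],s["tcp_pos"])
cv2.imwrite("pics/scene8.png",r.capture("scene")[:,:,::-1])
c=[(.4858,.0857,.01),(.4766,.0012,.01),(.4674,-.0833,.01),(.4582,-.1677,.01)]
print(proj(i,c),proj(r.camera_info("scene"),c))
E
```

```text
28.25 [ 0.45334365 -0.20690298  0.31306194]
[[315.94630847 404.37194094]
 [315.97192849 349.6776261 ]
 [316.00022118 289.27764479]
 [316.04091623 222.31278   ]] [[348.92662797 321.62845002]
 [379.03726265 288.25492636]
 [406.6335608  257.66820112]
 [431.9943092  229.56757255]]
```

View pics/w8.png

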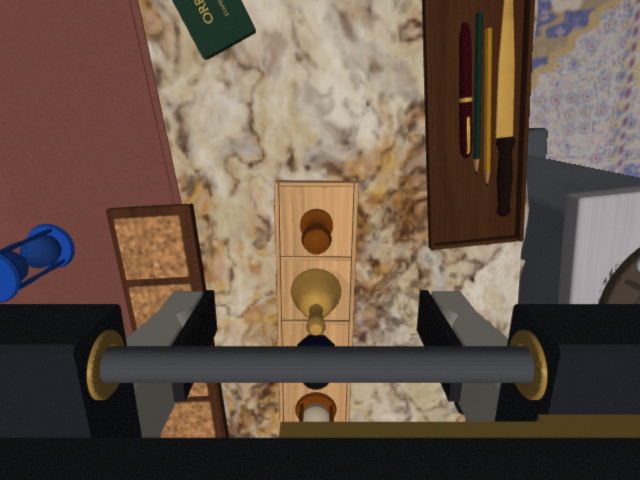

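View pics/scene8.png

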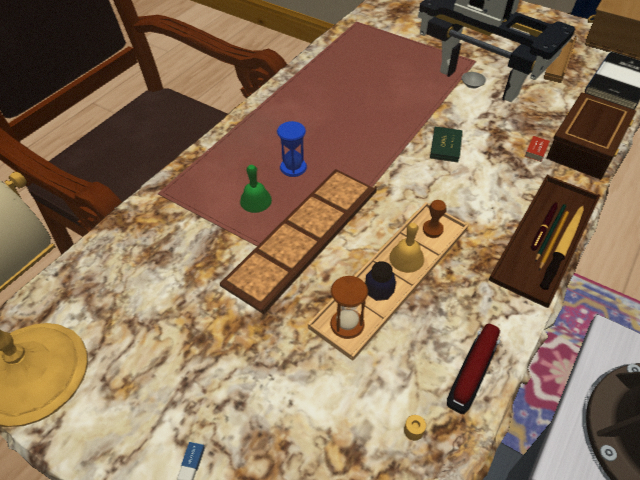

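All four stand upright in the middle of their bays, in mirrored order. In the scene view the hourglass is at (349,308), the bottle at (380,281), the bell at (407,250) and the stamp at (434,220), and the gripper is clear.

```bash
python3 -c "
from plant import r
print(r.close_job())"
```

```text
the job is handed in; nothing more can be done
None
```

I moved all four things to their mirrored bays on the rack, upright and released, and handed the job in after about 28 s of robot time; the hand-in returned no verdict.

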